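# Zero the kitchen scale with the bowl on it

## Robot

A 6-joint arm with a two-finger parallel gripper is mounted at the origin on a cart in front of the work surface, level with it; the furniture and walls round the work are solid. World frame = base frame: x ahead of the robot, y to its left, z up, the work surface at z = 0. Lengths are in m, angles in rad, forces in N, time in s.
With the tool pointing down it reaches from about 0.375 to 0.975 m from the base axis. Payload 3.8 kg.
Tool frame: the origin (TCP) lies midway between the tips of the shut fingers; the grasp point (between the pads) lies 19 mm behind it; z points along the fingers, y is the direction in which the jaws open and shut (so a half turn about z gives the same grasp; the last joint's range is limited). The gripper opens to 85 mm and grips with 20 to 120 N. Pads are 22 mm wide; open, the fingers measure 114 mm over their backs; the gripper's body (76 mm by 85 mm) begins 54 mm behind the grasp point. The pads swing forward as they close: fully open they stand 13 mm farther back than shut.
Start: joints at [1.183, 0.264, 1.604, -0, 1.274, -0.037], TCP at [0.232, 0.634, 0.195] pointing down, gripper open.
Joint ranges: [-2.63, 2.63], [-0.94, 2.18], [0.31, 2.57], [-1.31, 4.45], [0, 2.66], [-2.55, 2.55]. Speed limits (rad/s): [2.57, 2.57, 3.14, 3.14, 3.14, 3.14].

## Interface

Orientations are given as a rotation vector (axis times angle).
In Python, from workcell import bot gives the robot as it stands.
- The arm moves only by the tool arm_command, never from a script. Its argument "targets" is text: rows parted by semicolons, each of 7 numbers parted by spaces: the shift along the tool's x, y, z in mm, then the turn, a rotation vector about the tool's x, y, z in degrees, then the opening, from 0 (shut) to 1 (fully open). A call has 1 to 10 rows; each row is the pose to reach, as a shift and turn from the pose commanded when the call began, along the tool's axes at that moment; what a row does not reach only later rows make up. A row lasts 1/12 s, in which the tool goes at most 41.7 mm and 7.16 degrees, less where a joint would pass 70% of its speed; a pose out of reach is approached as far as the arm can. A call with a gripper value outside its range is refused whole. The fingers move at their own pace and stop on an object; "newtons" is the grip in N (left out, the last holds). Time passes only in rows, so rows that repeat a pose let the fingers close. It gives the time, the measured TCP pose, the force and the opening at its end, in the units of the state.
- bot.read_state(): the state, without advancing time (a new reading comes with each control period).
- bot.read_camera(name): name is "scene" or "top"; returns (picture, depth): 420x560x3 uint8, blue, green, red; 420x560 float32, m along the optical axis (not along the pixel's ray), 0 where there is no reading.
- bot.camera_params(name): a dict with "fov_y" (degrees; the focal length in pixels is half the picture's height over the tangent of half this angle, whatever the lens; pixels are square), "cx", "cy" (the principal point, pixels), "k1" (the pictures are not rectified: a ray, as slopes to the right and down, at radius r is drawn at 1 + k1 r^2 times it, then the intrinsics apply), "xyz" and "rotation" of the camera in the world. Camera axes: x right, y up, looking along -z (the intrinsics and any distortion apply to the point x, -y, -z); pixel columns grow to the right and rows downward; lengths in m; the calibration is good to about 2 mm. A picture is of the moment at which its call begins. camera_params takes no time and is no camera call.
- bot.finish_job(): hands the job in, once; it reports no verdict.
The state is a dict: "time": time; "q": joint angles; "joint_vel": joint speeds; "joint_torque": joint torques, N m; "tool_pos": TCP position; "tcp_rot": TCP orientation; "wrist_force": force on the tool from outside, world axes, zero at the start; "torque": the same for the moment, N m; "width": opening from 0.0 (shut) to 1.0 (fully open).
Only numpy, scipy, OpenCV 4.12 (cv2) and the standard library are available. Lean on these libraries where they do the work, as an engineer would, in place of code of your own. Each camera call takes 0.05 s, during which the arm holds its last target.

## Task

The grey bowl is standing on the kitchen scale, ready for weighing: zero the scale by pressing its yellow button gently down with the fingertips, keep it down for about a second, then let it come up and draw back clear. Do not press the red or the blue button, and do not move or lift the bowl, the onion, the garlic or the lemon.

Things in the scene. Friction and masses are not known exactly. Their poses are not given: they have to be found in the camera images.
- scale: Flat grey kitchen scale, fixed to the counter, 270 (along its x) x 190 (along its y) mm, top face 28 mm above the counter. Origin under its centre, on the counter; x points from the control strip, which is the side nearer the robot, to the steel pan. A small display, flush to 2 mm, lies between buttons and pan, centred at x = -52 mm. Three round buttons stand in a row at x = -108 mm, y = -56, 0 and +56 mm; which colour is at which place varies.
- pan (a point): Centre of the top of the scale's round steel pan (144 mm across), 36 mm above the counter, at x = +60 mm on the scale.
- tare_base: Flat black bezel of the yellow button, a disc 34 mm across and 3 mm thick lying on the scale; origin under its centre, on the scale's top face; z up.
- tare_top (a point): Centre of the top of the yellow button (zero/tare), a round cap 26 mm across, 9 mm above the scale's top face when up, so 37 mm above the counter; moves with the cap.
- tare (a joint): Travel of the yellow button in m: 0 is up, 0.005 is fully down (its top then stands 1 mm above the bezel). Sprung: 1.2 N to start it, 4 N to hold it fully down; it comes up by itself. It counts as down past 0.003.
- power_top (a point): Centre of the top of the red button (off), same size and height as the yellow one; not to be pressed.
- power (a joint): Travel of the red button in m, 0 is up, 0.005 fully down; same spring as the yellow one.
- units_top (a point): Centre of the top of the blue button (units), same size and height as the yellow one; not to be pressed.
- units (a joint): Travel of the blue button in m, 0 is up, 0.005 fully down; same spring as the yellow one.
- bowl: Grey stoneware bowl, loose, empty, 170 mm across the rim and 97 mm high, standing on the pan, so its rim is 133 mm above the counter; the nearest part of the rim is about 75 to 85 mm behind the row of buttons. Origin at the centre of its underside; z up.
- onion: Brown onion, 73 x 75 x 77 mm high, loose on the counter to the left of the scale's control strip. Origin at the centre of its underside.
- garlic: Pale garlic bulb, 60 x 57 x 58 mm high, loose on the counter to the right of the scale's control strip. Origin at the centre of its underside.
- lemon: Yellow lemon, 83 x 58 x 58 mm high, loose on the counter to the right of the scale, farther back than the garlic. Origin at the centre of its underside.
Not all that is in view belongs to the job. Leave any purple look-alike of the bowl alone. Of the things that look like the garlic, the larger one is meant.

How it is judged:
On the way:
1. the yellow button is kept down (more than 3 of its 5 mm) by the fingers for 0.6 s (value of joint tare above 0.003 m and contact force between the fingers and tare_base above 0.3 N), for 0.6 s.
At the end, for the whole second after the job is handed in: All three buttons are up again (within 1 mm); the bowl stands upright on the pan, within 22 mm of its centre; bowl, onion, garlic and lemon are at rest within 15 mm of where they started (value of joint each of tare, power, units below 0.001 m and horizontal distance between bowl and pan below 0.022 m and angle between bowl's own z axis and vertical below 0.1 rad and distance of each of bowl, onion, garlic, lemon from where it was at the start of the episode below 0.015 m and linear speed of each of bowl, onion, garlic, lemon below 0.02 m/s); the robot touches nothing.
It fails at once if the red or the blue button is pressed (more than 1.5 mm) (value of joint any of power, units above 0.0015 m).
It fails at once if the yellow button or the scale is pushed harder than 20 N (contact force between any of the arm, the fingers and tare_base above 20 N or contact force between any of the arm, the fingers and scale above 20 N).
It fails at once if the bowl, the onion, the garlic or the lemon is moved or lifted by more than 15 mm (distance of any of bowl, onion, garlic, lemon from where it was at the start of the episode above 0.015 m).
It also fails if it takes over 32 s, if anything falls off the work surface, if the arm or the gripper's body presses on something with over 40 N, if the wrist force passes 120 N, or if a joint passes its speed limit or range.

## Working session

There is one attempt and no reset: what is moved stays moved. The work goes in short steps, Python scripts to look and compute and a tool call to move; the robot and the scene stay as the last step left them, time stands still between calls to the robot, and variables do not carry over. Pictures are saved under pics/ and viewed, and the job is handed in when it is done.

Besides the shell and the picture viewer there is one more tool, called as name(argument=value, ...) on one line, values as JSON. arm_command: Moves the arm, as the interface text tells. Its arguments: {"type":"object","properties":{"targets":{"type":"string"},"newtons":{"type":"number"}},"required":["targets"]}

```bash
mkdir -p pics; ls
cat > h.py <<'E'
import numpy as np, cv2
from workcell import bot
from scipy.spatial.transform import Rotation as R
E
python3 - <<'E'
from h import *
print(bot.read_state())
for n in ("scene","top"):
    p,d=bot.read_camera(n); cv2.imwrite(f"pics/{n}0.png",p); np.savez(f"{n}0.npz",p=p,d=d)
    print(bot.camera_params(n))
E
```

```text
pics
{'time': 0.0, 'q': array([ 1.18305328e+00,  2.64743975e-01,  1.60539764e+00, -2.88867355e-05,
        1.27371557e+00, -3.69123559e-02]), 'joint_vel': array([ 0.00179219, -0.00013951, -0.00053766,  0.00107472, -0.00057708,
       -0.00020509]), 'joint_torque': array([ 2.40335838e-03, -5.15111625e+01, -3.67323303e+01,  3.38755844e-04,
        1.27607936e-02, -3.83983729e-05]), 'tool_pos': array([0.23168767, 0.63310683, 0.19345556]), 'tcp_rot': array([-0.54816968, -3.09293931,  0.00348587]), 'wrist_force': array([ 0.39129757, -0.73054551, -0.480057  ]), 'torque': array([0.01352122, 0.03094386, 0.01469033]), 'width': 1.001221242779303}
{'fov_y': 43.44305821376629, 'cx': 281.0087425207446, 'cy': 215.37660928081033, 'k1': -0.14977424296344133, 'xyz': array([ 0.02752263, -0.56394167,  1.12408654]), 'rotation': array([ 0.57717452, -0.2253899 , -0.75311885])}
{'fov_y': 57.607304189525266, 'cx': 277.19824544404963, 'cy': 206.9915775057779, 'k1': -0.027837997710711035, 'xyz': array([ 0.39316239, -0.01817574,  0.88009681]), 'rotation': array([ 0.1458409 , -0.14163315, -1.54617196])}
```

View pics/scene0.png

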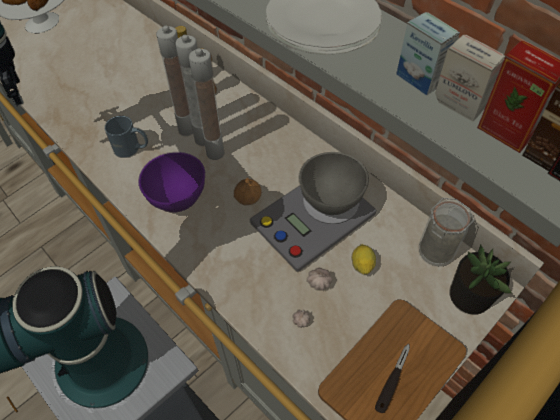

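View pics/top0.png

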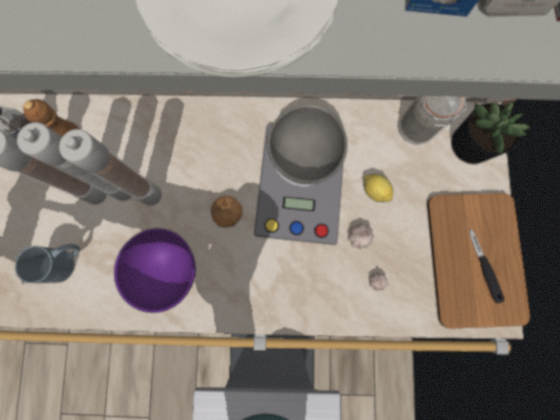

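The yellow button is at the left end of the row: (272,226) in top and (266,221) in scene, with blue in the middle and red on the right. The onion stands just left of it. The purple bowl and the tall mills lie between the start pose and the scale. Next I'll measure all of these.

```bash
cat >> h.py <<'E'
def rays(n,uv):
    c=bot.camera_params(n); f=210/np.tan(np.radians(c["fov_y"]/2))
    K=np.array([[f,0,c["cx"]],[0,f,c["cy"]],[0,0,1]])
    u=cv2.undistortPoints(np.array(uv,float).reshape(-1,1,2),K,np.array([c["k1"],0,0,0,0.]),None,None,None) if 0 else cv2.undistortPointsIter(np.array(uv,float).reshape(-1,1,2),K,np.array([c["k1"],0,0,0,0.]),None,None,(3,50,1e-9))
    u=u.reshape(-1,2)
    return c["xyz"],R.from_rotvec(c["rotation"]).apply(np.c_[u[:,0],-u[:,1],-np.ones(len(u))])
def onplane(n,uv,z):
    o,d=rays(n,uv); return o+d*((z-o[2])/d[:,2])[:,None]
def cloud(n,d):
    v,u=np.mgrid[0:420,0:560]; o,r=rays(n,np.c_[u.ravel(),v.ravel()])
    return (o+r*d.reshape(-1,1)).reshape(420,560,3)
E
python3 - <<'E'
from h import *
P={}
for n,box in (("scene",(250,200,310,265)),("top",(255,210,340,245))):
    z=np.load(n+"0.npz"); hsv=cv2.cvtColor(z["p"],cv2.COLOR_BGR2HSV); C=cloud(n,z["d"]); P[n]=C
    x0,y0,x1,y1=box
    for name,lo,hi in (("yellow",20,35),("blue",105,130),("red",0,8)):
        m=cv2.inRange(hsv,(lo,120,80),(hi,255,255)); k=np.zeros_like(m);k[y0:y1,x0:x1]=m[y0:y1,x0:x1]
        N,l,s,c=cv2.connectedComponentsWithStats(k); i=1+np.argmax(s[1:,4])
        mm=(l==i)&(z["d"]>0)
        print(n,name,c[i],s[i],"plane",onplane(n,[c[i]],.037)[0].round(4),"depth med",np.median(C[mm],0).round(4))
    # height map of tall things
    pts=C[(z["d"]>0)]
    for yy in np.arange(-.3,.8,.1):
        s=pts[(pts[:,1]>yy)&(pts[:,1]<yy+.1)]
        print(n,"y",round(yy,1),[ (round(xx,2),round(float(np.percentile(q[:,2],99)),2)) for xx in np.arange(.1,.9,.1) if len(q:=s[(s[:,0]>xx)&(s[:,0]<xx+.1)])>20])
z=np.load("top0.npz");cv2.imwrite("pics/crop.png",cv2.resize(z["p"][170:310,190:400],None,fx=3.5,fy=3.5,interpolation=cv2.INTER_CUBIC))
E
```

```text
scene yellow [266.31944444 220.70833333] [262 217  10   9  72] plane [ 0.5081 -0.0059  0.037 ] depth med [ 0.508  -0.0056  0.0368]
scene blue [280.33333333 234.81944444] [276 231  10   9  72] plane [ 0.5038 -0.0603  0.037 ] depth med [ 0.5045 -0.0603  0.0372]
scene red [294.97530864 249.97530864] [290 246  11   9  81] plane [ 0.4987 -0.1158  0.037 ] depth med [ 0.4989 -0.1155  0.0369]
scene y -0.3 [(np.float64(0.2), 0.01), (np.float64(0.3), 0.03), (np.float64(0.4), 0.05), (np.float64(0.5), 0.06), (np.float64(0.6), 0.55), (np.float64(0.7), 0.6), (np.float64(0.8), 0.63)]
scene y -0.2 [(np.float64(0.1), 0.01), (np.float64(0.2), 0.0), (np.float64(0.3), 0.01), (np.float64(0.4), 0.04), (np.float64(0.5), 0.13), (np.float64(0.6), 0.48), (np.float64(0.7), 0.6), (np.float64(0.8), 0.58)]
scene y -0.1 [(np.float64(0.1), 0.01), (np.float64(0.2), 0.0), (np.float64(0.3), 0.01), (np.float64(0.4), 0.04), (np.float64(0.5), 0.13), (np.float64(0.6), 0.52), (np.float64(0.7), 0.52), (np.float64(0.8), 0.53)]
scene y 0.0 [(np.float64(0.1), 0.01), (np.float64(0.2), 0.0), (np.float64(0.3), 0.01), (np.float64(
[... 3199 characters left out ...]
4(0.6), 0.48), (np.float64(0.7), 0.48), (np.float64(0.8), 0.02)]
top y 0.4 [(np.float64(0.1), -0.91), (np.float64(0.2), 0.0), (np.float64(0.3), 0.1), (np.float64(0.4), 0.1), (np.float64(0.5), 0.34), (np.float64(0.7), 0.16), (np.float64(0.8), 0.02)]
top y 0.5 [(np.float64(0.1), -0.91), (np.float64(0.2), 0.0), (np.float64(0.3), 0.09), (np.float64(0.4), 0.1), (np.float64(0.5), 0.0), (np.float64(0.6), 0.13), (np.float64(0.7), 0.16), (np.float64(0.8), 0.02)]
top y 0.6 [(np.float64(0.1), -0.91), (np.float64(0.2), 0.0), (np.float64(0.3), 0.0), (np.float64(0.4), 0.0), (np.float64(0.5), 0.0), (np.float64(0.6), 0.0), (np.float64(0.7), 0.0), (np.float64(0.8), 0.02)]
top y 0.7 [(np.float64(0.1), -0.91)]
```

View pics/crop.png

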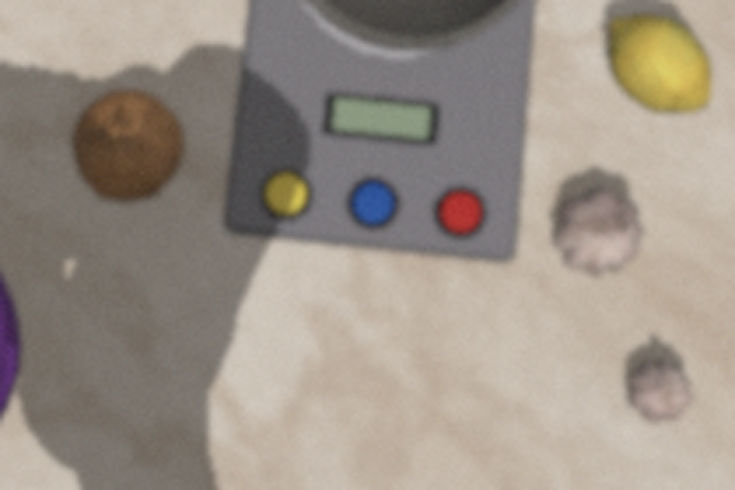

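```bash
cat >> h.py <<'E'
def shift(target,yaw=None,s=None):
    """mm shift & deg turn in tool axes (from measured pose) to reach world target, tool down with tool-x... keeps/changes heading"""
    s=s or bot.read_state(); T=R.from_rotvec(s["tcp_rot"])
    return (T.inv().apply(np.array(target)-s["tool_pos"])*1000).round(1)
E
python3 - <<'E'
from h import *
z=np.load("top0.npz");C=cloud("top",z["d"]);p=C[z["d"]>0]
for h0,h1 in((.14,.2),(.2,.28),(.28,.45)):
    for a,b in((.1,.2),(.2,.3),(.3,.4),(.4,.5),(.5,.65)):
        s=p[(p[:,1]>a)&(p[:,1]<b)&(p[:,2]>h0)&(p[:,2]<h1)&(p[:,0]>.2)]
        if len(s)>5: print(h0,a,s[:,0].min().round(3),s[:,1].min().round(3),s[:,1].max().round(3))
b=p[(p[:,2]>.125)&(p[:,2]<.15)&(abs(p[:,1]+.06)<.15)&(p[:,0]<.75)]; print("bowl rim x",b.min(0),b.max(0))
s=bot.read_state();T=R.from_rotvec(s["tcp_rot"]).as_matrix();print(T.round(3))
for t in((.30,.45,.22),(.42,.15,.22),(.508,-.004,.12)): print(t,shift(t))
E
```

```text
0.14 0.2 0.554 0.26 0.296
0.14 0.3 0.56 0.33 0.4
0.14 0.4 0.555 0.4 0.5
0.14 0.5 0.702 0.5 0.57
0.2 0.2 0.554 0.259 0.297
0.2 0.3 0.561 0.331 0.4
0.2 0.4 0.555 0.4 0.423
0.28 0.1 0.619 0.101 0.2
0.28 0.2 0.554 0.2 0.3
0.28 0.3 0.56 0.3 0.4
0.28 0.4 0.554 0.4 0.424
bowl rim x [ 0.58350489 -0.15686952  0.12511591] [0.74996706 0.00935885 0.13433013]
[[-0.939  0.344 -0.001]
 [ 0.344  0.939 -0.002]
 [ 0.    -0.002 -1.   ]]
(0.3, 0.45, 0.22) [-127.1 -148.6  -26.1]
(0.42, 0.15, 0.22) [-342.9 -389.1  -25.6]
(0.508, -0.004, 0.12) [-478.5 -503.3   74.6]
```

Yellow, at the left end, is confirmed in the crop at (286,193). The red and blue buttons and the display are clearly separate from it. I'll set off with the fingers shutting, passing in front of the mills and above the purple bowl.

arm_command(targets="-25 -30 -10 0 0 0 0; -50 -60 -20 0 0 0 0; -75 -90 -26 0 0 0 0; -100 -120 -26 0 0 0 0; -127 -148 -26 0 0 0 0; -151 -175 -26 0 0 0 0; -175 -202 -26 0 0 0 0; -199 -229 -26 0 0 0 0; -223 -256 -26 0 0 0 0; -247 -282 -26 0 0 0 0", newtons=20)

```text
time: 0.93
tool_pos: [0.3669, 0.2822, 0.2204]
tcp_rot: [-0.548, -3.093, 0.001]
wrist_force: [0.3, 0.5, -1.0]
width: -0.002
```

Run:
```python
from h import *
s=bot.read_state();print(s["q"].round(3))
for t in((.42,.15,.22),(.5085,-.004,.12)): print(t,shift(t))
```

```text
[ 0.602 -0.163  2.004 -0.     1.301 -0.618]
(0.42, 0.15, 0.22) [ -95.3 -106.     0.4]
(0.5085, -0.004, 0.12) [-231.3 -220.2  100.4]
```

arm_command(targets="-24 -27 0 0 0 0 0; -48 -54 0 0 0 0 0; -72 -80 0 0 0 0 0; -95 -106 0 0 0 0 0; -122 -129 0 0 0 0 0; -149 -152 0 0 0 0 0; -176 -175 10 0 0 0 0; -204 -198 30 0 0 0 0; -231 -220 60 0 0 0 0; -231 -220 90 0 0 0 0")

```text
time: 1.77
tool_pos: [0.5126, -0.0062, 0.1319]
tcp_rot: [0.552, 3.086, -0.002]
wrist_force: [0.1, 0.8, 0.2]
width: -0.002
```

Run:
```python
from h import *
s=bot.read_state();print(s["tool_pos"],s["q"].round(3),s["time"],shift((.5085,-.004,.06)))
for n,b in(("scene",(120,300,200,360)),("top",(130,270,210,350))):
    p,d=bot.read_camera(n); cv2.imwrite(f"pics/{n}1.png",cv2.resize(p[b[0]:b[1],b[2]:b[3]],None,fx=4,fy=4,interpolation=cv2.INTER_CUBIC))
```

```text
[ 0.51257392 -0.00624394  0.13187979] [-5.900e-02  1.000e-03  2.021e+00 -2.000e-03  1.114e+00 -1.275e+00] 1.7667 [ 5.1  0.7 71.8]
```

View pics/scene1.png

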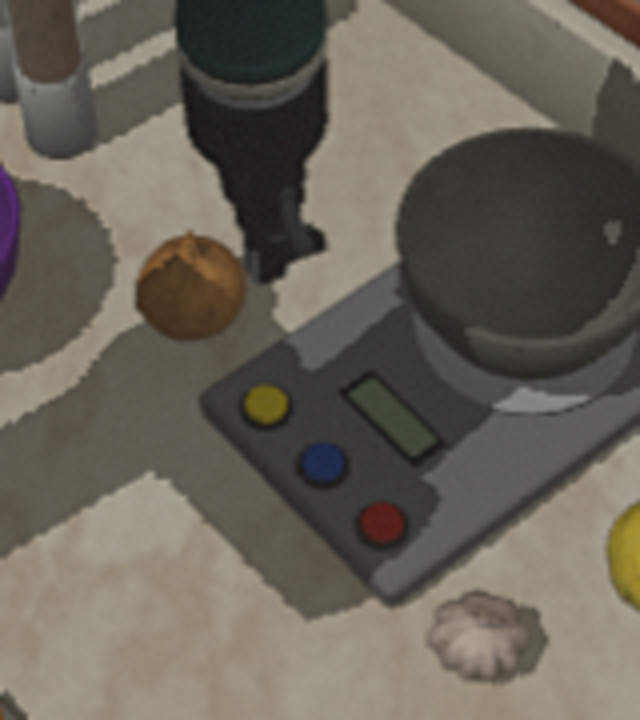

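View pics/top1.png

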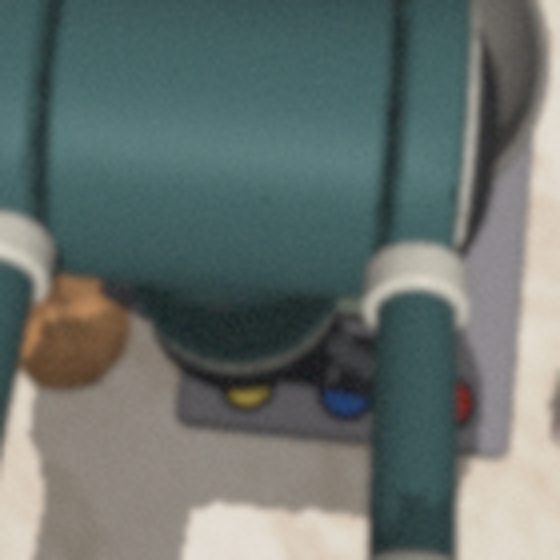

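Run:
```python
from h import *
s=bot.read_state();print(s["tool_pos"],s["time"],shift((.5085,-.004,.06)))
def proj(n,X):
    c=bot.camera_params(n); f=210/np.tan(np.radians(c["fov_y"]/2))
    Y=R.from_rotvec(c["rotation"]).inv().apply(np.atleast_2d(X)-c["xyz"]);Y=Y*[1,-1,-1]
    return cv2.projectPoints(Y,np.zeros(3),np.zeros(3),np.array([[f,0,c["cx"]],[0,f,c["cy"]],[0,0,1]]),np.array([c["k1"],0,0,0.]))[0].reshape(-1,2)
print("tip px",proj("scene",s["tool_pos"]), (proj("scene",s["tool_pos"])-[200,120])*0+ (proj("scene",s["tool_pos"])-[200,120])*4)
for n in("scene","top"):
    p,d=bot.read_camera(n);C=cloud(n,d);P=C[d>0]
    for z in np.arange(.13,.42,.03):
        q=P[(P[:,2]>z)&(P[:,2]<z+.03)&(abs(P[:,0]-.51)<.16)&(abs(P[:,1])<.15)]
        q=q[~((q[:,2]<.145)&(q[:,0]>.57))]
        if len(q): print(n,z.round(2),len(q),q.min(0).round(3),q.max(0).round(3))
```

```text
[ 0.50352996 -0.00312042  0.12458683] 1.8667 [-5.7  1.1 64.5]
tip px [[262.8759922  200.30284808]] [[251.5039688 321.2113923]]
scene 0.16 52 [ 0.492 -0.022  0.164] [0.507 0.003 0.188]
scene 0.19 55 [ 0.481 -0.036  0.19 ] [0.508 0.031 0.219]
scene 0.22 121 [ 0.474 -0.064  0.22 ] [0.515 0.034 0.25 ]
scene 0.25 223 [ 0.473 -0.067  0.25 ] [0.516 0.005 0.28 ]
scene 0.28 244 [ 0.467 -0.044  0.281] [0.53  0.012 0.31 ]
scene 0.31 466 [ 0.467 -0.044  0.31 ] [0.536 0.018 0.34 ]
scene 0.34 284 [ 0.467 -0.045  0.34 ] [0.539 0.021 0.37 ]
scene 0.37 431 [ 0.468 -0.044  0.37 ] [0.535 0.021 0.4  ]
scene 0.4 424 [ 0.47  -0.042  0.4  ] [0.532 0.018 0.43 ]
top 0.19 6 [ 0.485 -0.028  0.212] [ 0.486 -0.022  0.218]
top 0.22 64 [ 0.477 -0.049  0.221] [0.514 0.052 0.25 ]
top 0.25 210 [ 0.475 -0.055  0.25 ] [0.522 0.059 0.279]
top 0.28 68 [ 0.47  -0.041  0.281] [0.502 0.029 0.31 ]
top 0.31 160 [ 0.47  -0.038  0.31 ] [0.495 0.03  0.34 ]
top 0.34 91 [ 0.47  -0.038  0.352] [0.494 0.029 0.37 ]
top 0.37 257 [ 0.47  -0.037  0.371] [0.496 0.034 0.4  ]
top 0.4 180 [ 0.472 -0.031  0.4  ] [0.489 0.028 0.43 ]
```

The tip looks higher in the image than the reported TCP, so I'll check before descending.

Run:
```python
from h import *
s=bot.read_state();print(s["tool_pos"],s["width"],s["time"],shift((.5085,-.004,.06)))
p,d=bot.read_camera("scene");C=cloud("scene",d);np.savez("scene2.npz",p=p,d=d)
x0,y0,x1,y1=235,140,305,215
im=cv2.resize(p[y0:y1,x0:x1],None,fx=8,fy=8,interpolation=cv2.INTER_NEAREST);cv2.imwrite("pics/scene2.png",im)
for v in range(170,206,2):
    print(v,[ "%.2f"%C[v,u,2] if d[v,u]>0 else "--" for u in range(254,284,2)])
print(bot.read_state()["tool_pos"])
```

```text
[ 0.50703193 -0.0017402   0.12981043] -3.803037516517087e-05 1.9667 [-2.4 -1.6 69.8]
170 ['0.21', '0.24', '0.26', '0.26', '0.27', '0.28', '0.28', '0.28', '0.27', '0.28', '0.00', '0.00', '0.00', '0.00', '0.00']
172 ['0.00', '0.22', '0.25', '0.25', '0.26', '0.28', '0.27', '0.27', '0.27', '0.27', '0.00', '-0.00', '-0.00', '0.00', '0.00']
174 ['-0.00', '0.21', '0.24', '0.24', '0.25', '0.26', '0.27', '0.27', '--', '0.27', '-0.00', '-0.00', '0.00', '-0.00', '-0.00']
176 ['-0.00', '0.21', '0.24', '0.24', '0.23', '0.23', '0.23', '0.26', '0.27', '0.27', '0.00', '-0.00', '0.00', '-0.00', '-0.00']
178 ['0.00', '0.00', '0.20', '0.23', '0.23', '0.22', '0.22', '0.25', '0.27', '0.26', '0.25', '0.26', '0.00', '-0.00', '-0.00']
180 ['0.05', '0.00', '0.20', '0.22', '0.22', '0.22', '0.25', '0.26', '0.26', '0.26', '0.26', '0.26', '0.26', '0.00', '-0.00']
182 ['0.06', '0.05', '0.19', '0.21', '0.21', '0.24', '0.25', '0.26', '0.26', '0.26', '0.26', '0.26', '0.26', '0.00', '0.00']
184 ['0.06', '0.05', '0.18', '0.20', '0.22', '0.23', '0.24', '0.26', '0.26', '0.26', '0.25', '0.00', '-0.00', '-0.00', '-0.00']

[... 632 characters left out ...]
', '-0.00']
196 ['0.05', '0.04', '0.04', '0.03', '0.00', '0.00', '-0.00', '-0.00', '-0.00', '0.00', '-0.01', '-0.00', '0.00', '0.00', '-0.00']
198 ['0.04', '0.04', '0.03', '-0.00', '-0.00', '-0.00', '0.00', '-0.00', '-0.00', '-0.00', '-0.00', '0.01', '0.00', '0.03', '0.03']
200 ['0.04', '0.03', '0.03', '-0.00', '-0.00', '-0.00', '-0.00', '0.00', '-0.00', '-0.00', '0.00', '0.00', '0.02', '0.03', '0.03']
202 ['0.03', '0.02', '0.00', '-0.00', '-0.00', '-0.00', '-0.00', '-0.00', '0.00', '-0.00', '0.02', '0.02', '0.03', '0.03', '0.03']
204 ['0.00', '0.00', '0.00', '-0.00', '0.00', '0.00', '0.00', '0.00', '0.00', '0.03', '0.03', '0.03', '0.03', '0.03', '0.02']
[ 0.50842221 -0.00139186  0.13146356]
```

View pics/scene2.png

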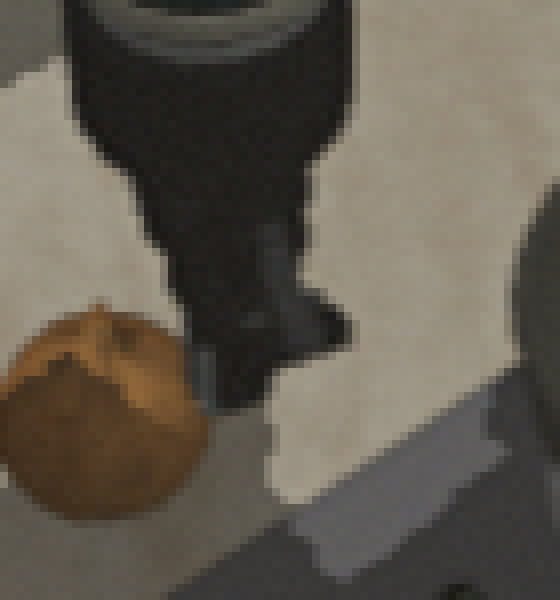

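arm_command(targets="0 0 0 0 0 0 0; 0 0 0 0 0 0 0; 0 0 0 0 0 0 0; 0 0 0 0 0 0 0; 0 0 0 0 0 0 0; 0 0 0 0 0 0 0")

```text
time: 2.52
tool_pos: [0.5085, -0.0016, 0.1313]
tcp_rot: [0.547, 3.093, 0.0]
wrist_force: [0.2, 0.0, -0.3]
width: 0.003
```

Run:
```python
from h import *
s=bot.read_state();print(s["tool_pos"],s["width"],s["time"],s["wrist_force"],shift((.5085,-.004,.06)))
p,d=bot.read_camera("scene");C=cloud("scene",d)
print(C[184:193,258:270].reshape(-1,3)[lambda:0] if 0 else "")
m=(d>0)&(C[...,2]>.1)&(C[...,2]<.2)&(abs(C[...,0]-.5)<.06)&(abs(C[...,1])<.06)
q=C[m];i=np.argsort(q[:,2])[:25];v,u=np.where(m);print(np.c_[u[i],v[i],q[i].round(3)])
print(bot.read_state()["tool_pos"])
```

```text
[ 0.50853172 -0.00158102  0.13125935] 0.00316559753815395 2.5167 [ 0.23451706  0.04441597 -0.34541049] [-0.7 -2.3 71.3]

[[ 2.62e+02  1.91e+02  4.98e-01 -8.00e-03  1.71e-01]
 [ 2.60e+02  1.89e+02  4.99e-01 -1.00e-03  1.71e-01]
 [ 2.62e+02  1.90e+02  4.99e-01 -8.00e-03  1.74e-01]
 [ 2.63e+02  1.90e+02  5.00e-01 -1.00e-02  1.75e-01]
 [ 2.59e+02  1.87e+02  4.99e-01  2.00e-03  1.75e-01]
 [ 2.61e+02  1.90e+02  4.96e-01 -7.00e-03  1.75e-01]
 [ 2.65e+02  1.90e+02  5.03e-01 -1.40e-02  1.75e-01]
 [ 2.68e+02  1.89e+02  5.09e-01 -1.70e-02  1.75e-01]
 [ 2.60e+02  1.88e+02  4.98e-01 -3.00e-03  1.77e-01]
 [ 2.62e+02  1.89e+02  4.98e-01 -9.00e-03  1.78e-01]
 [ 2.59e+02  1.86e+02  4.99e-01  2.00e-03  1.78e-01]
 [ 2.68e+02  1.88e+02  5.10e-01 -1.60e-02  1.79e-01]
 [ 2.69e+02  1.86e+02  5.15e-01 -1.40e-02  1.79e-01]
 [ 2.61e+02  1.89e+02  4.96e-01 -7.00e-03  1.79e-01]
 [ 2.67e+02  1.89e+02  5.06e-01 -1.70e-02  1.79e-01]
 [ 2.64e+02  1.90e+02  4.99e-01 -1.50e-02  1.79e-01]
 [ 2.61e+02  1.88e+02  4.98e-01 -6.00e-03  1.80e-01]
 [ 2.62e+02  1.87e+02  5.01e-01 -6.00e-03  1.80e-01]
 [ 2.66e+02  1.89e+02  5.03e-01 -1.70e-02  1.81e-01]
 [ 2.59e+02  1.85e+02  5.00e-01  3.00e-03  1.81e-01]
 [ 2.69e+02  1.88e+02  5.10e-01 -2.00e-02  1.81e-01]
 [ 2.62e+02  1.88e+02  4.99e-01 -9.00e-03  1.82e-01]
 [ 2.66e+02  1.88e+02  5.05e-01 -1.50e-02  1.82e-01]
 [ 2.63e+02  1.89e+02  4.98e-01 -1.30e-02  1.82e-01]
 [ 2.65e+02  1.89e+02  5.01e-01 -1.60e-02  1.82e-01]]
[ 0.50841627 -0.00165753  0.13104382]
```

The visible tip sits about 40 mm above the reported TCP, while x and y agree. I'll therefore descend in stages and use force as the guard, not the TCP height alone.

arm_command(targets="0 -1 15 0 0 0 0; -1 -2 30 0 0 0 0; -1 -2 45 0 0 0 0; -1 -2 60 0 0 0 0; -1 -2 65 0 0 0 0; -1 -2 70 0 0 0 0; -1 -2 70 0 0 0 0; -1 -2 70 0 0 0 0; -1 -2 70 0 0 0 0; -1 -2 70 0 0 0 0")

```text
time: 3.4
tool_pos: [0.5095, -0.0041, 0.0618]
tcp_rot: [0.548, 3.092, 0.0]
wrist_force: [-0.2, 0.3, 0.9]
width: -0.003
```

Run:
```python
from h import *
s=bot.read_state();print(s["tool_pos"],s["width"],s["time"],s["wrist_force"],shift((.5085,-.004,.037)))
p,d=bot.read_camera("scene");C=cloud("scene",d)
x0,y0,x1,y1=235,180,325,260
cv2.imwrite("pics/scene3.png",cv2.resize(p[y0:y1,x0:x1],None,fx=7,fy=7,interpolation=cv2.INTER_CUBIC))
m=(d>0)&(C[...,2]>.048)&(C[...,2]<.13)&(abs(C[...,0]-.5)<.04)&(abs(C[...,1])<.035)
q=C[m];i=np.argsort(q[:,2])[:12];v,u=np.where(m);print(np.c_[u[i],v[i],q[i].round(3)])
```

```text
[ 0.50950858 -0.00407938  0.06181329] -0.0030502813522073264 3.4 [-0.15572549  0.34374002  0.94208977] [ 1.  -0.3 24.8]
[[ 2.64e+02  2.09e+02  5.00e-01 -1.00e-02  9.90e-02]
 [ 2.71e+02  2.06e+02  5.16e-01 -1.60e-02  1.02e-01]
 [ 2.64e+02  2.08e+02  5.00e-01 -9.00e-03  1.03e-01]
 [ 2.67e+02  2.08e+02  5.05e-01 -1.50e-02  1.03e-01]
 [ 2.70e+02  2.07e+02  5.12e-01 -1.80e-02  1.04e-01]
 [ 2.62e+02  2.06e+02  5.00e-01 -3.00e-03  1.05e-01]
 [ 2.63e+02  2.08e+02  4.98e-01 -9.00e-03  1.05e-01]
 [ 2.68e+02  2.07e+02  5.08e-01 -1.60e-02  1.06e-01]
 [ 2.65e+02  2.08e+02  5.00e-01 -1.30e-02  1.06e-01]
 [ 2.61e+02  2.04e+02  5.01e-01  2.00e-03  1.07e-01]
 [ 2.64e+02  2.07e+02  5.00e-01 -1.00e-02  1.08e-01]
 [ 2.69e+02  2.07e+02  5.07e-01 -1.90e-02  1.10e-01]]
```

View pics/scene3.png

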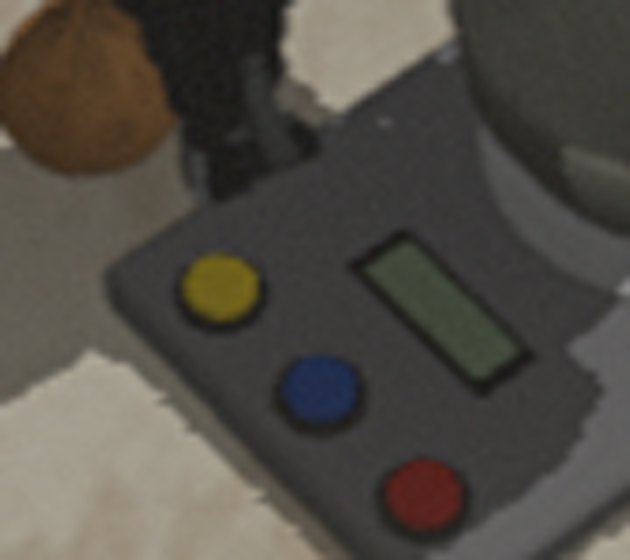

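No contact yet. The tip is in line with the yellow button, at about (264,209) in scene against the button at (266,221). I'll continue in small steps.

arm_command(targets="1 0 3 0 0 0 0; 1 0 6 0 0 0 0; 1 0 9 0 0 0 0; 1 0 12 0 0 0 0; 1 0 15 0 0 0 0; 1 0 17 0 0 0 0; 1 0 18 0 0 0 0; 1 0 18 0 0 0 0; 1 0 18 0 0 0 0; 1 0 18 0 0 0 0")

```text
time: 4.28
tool_pos: [0.5078, -0.0037, 0.0429]
tcp_rot: [0.548, 3.093, -0.0]
wrist_force: [-0.1, 0.0, -0.1]
width: 0.0
```

arm_command(targets="0 0 1 0 0 0 0; 0 0 2 0 0 0 0; 0 0 3 0 0 0 0; 0 0 4 0 0 0 0; 0 0 4 0 0 0 0; 0 0 4 0 0 0 0")

```text
time: 4.78
tool_pos: [0.5075, -0.0037, 0.0387]
tcp_rot: [-0.548, -3.093, 0.0]
wrist_force: [-0.4, 0.8, -0.5]
width: -0.003
```

Run:
```python
from h import *
s=bot.read_state();print(s["tool_pos"],s["width"],s["time"],s["wrist_force"],shift((.5085,-.004,.037)))
p,d=bot.read_camera("scene");C=cloud("scene",d)
x0,y0,x1,y1=235,180,325,260
cv2.imwrite("pics/scene4.png",cv2.resize(p[y0:y1,x0:x1],None,fx=7,fy=7,interpolation=cv2.INTER_CUBIC))
m=(d>0)&(C[...,2]>.048)&(C[...,2]<.13)&(abs(C[...,0]-.5)<.04)&(abs(C[...,1])<.035)
q=C[m];i=np.argsort(q[:,2])[:6];v,u=np.where(m);print(np.c_[u[i],v[i],q[i].round(3)])
```

```text
[ 0.50754509 -0.00366945  0.03865886] -0.00343171143964191 4.7833 [-0.38612891  0.77233839 -0.54436609] [-1.   0.   1.7]
[[ 2.63e+02  2.14e+02  4.96e-01 -9.00e-03  8.10e-02]
 [ 2.63e+02  2.13e+02  4.98e-01 -8.00e-03  8.30e-02]
 [ 2.70e+02  2.13e+02  5.10e-01 -1.90e-02  8.30e-02]
 [ 2.61e+02  2.11e+02  4.98e-01 -0.00e+00  8.30e-02]
 [ 2.64e+02  2.14e+02  4.97e-01 -1.20e-02  8.40e-02]
 [ 2.64e+02  2.13e+02  4.99e-01 -1.00e-02  8.40e-02]]
```

View pics/scene4.png

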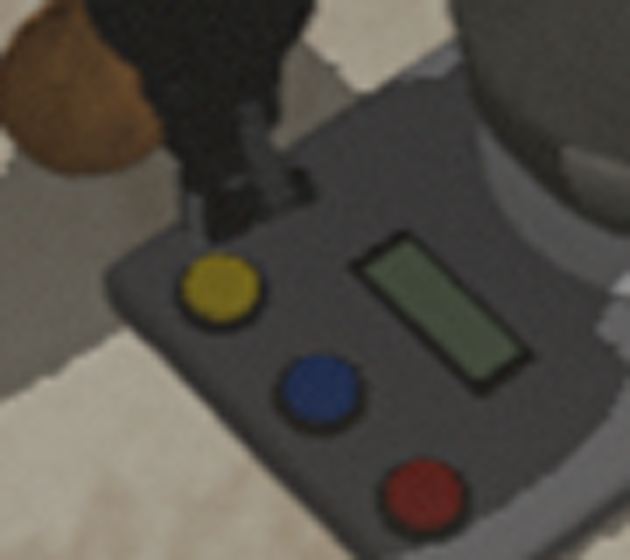

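arm_command(targets="0.5 0 1 0 0 0 0; 1 0 2 0 0 0 0; 1 0 3 0 0 0 0; 1 0 4 0 0 0 0; 1 0 4 0 0 0 0; 1 0 4 0 0 0 0")

```text
time: 5.33
tool_pos: [0.5066, -0.0033, 0.0346]
tcp_rot: [-0.548, -3.093, 0.0]
wrist_force: [-0.9, -1.1, 0.1]
width: -0.001
```

arm_command(targets="-1 0 1 0 0 0 0; -2 0 2 0 0 0 0; -2 0 3 0 0 0 0; -2 0 4 0 0 0 0; -2 0 4 0 0 0 0; -2 0 4 0 0 0 0")

```text
time: 5.83
tool_pos: [0.5084, -0.004, 0.0306]
tcp_rot: [-0.548, -3.093, 0.0]
wrist_force: [0.5, -0.6, -0.2]
width: 0.0
```

There's no force at TCP z = 0.031, where the button would already be nearly fully down. So the camera is right and the real tip is higher than reported.

arm_command(targets="0 0 2 0 0 0 0; 0 0 4 0 0 0 0; 0 0 6 0 0 0 0; 0 0 8 0 0 0 0; 0 0 10 0 0 0 0; 0 0 12 0 0 0 0; 0 0 12 0 0 0 0; 0 0 12 0 0 0 0; 0 0 12 0 0 0 0")

```text
time: 6.58
tool_pos: [0.5086, -0.004, 0.0188]
tcp_rot: [-0.548, -3.093, 0.0]
wrist_force: [-0.5, -0.7, -0.4]
width: 0.001
```

```bash
cat > look.py <<'E'
import sys
from h import *
s=bot.read_state();print(s["tool_pos"],s["width"],s["time"],s["wrist_force"],shift((.5085,-.004,.037)))
p,d=bot.read_camera("scene");C=cloud("scene",d)
x0,y0,x1,y1=235,180,325,260
cv2.imwrite(f"pics/{sys.argv[1]}.png",cv2.resize(p[y0:y1,x0:x1],None,fx=7,fy=7,interpolation=cv2.INTER_CUBIC))
m=(d>0)&(C[...,2]>.042)&(C[...,2]<.13)&(abs(C[...,0]-.5)<.04)&(abs(C[...,1])<.035)
q=C[m];i=np.argsort(q[:,2])[:8];v,u=np.where(m);print(np.c_[u[i],v[i],q[i].round(3)])
# near-tip slab
q=q[q[:,2]<q[:,2].min()+.02];print("slab",q.min(0).round(3),q.max(0).round(3))
E
python3 look.py scene5
```

```text
[ 0.5086101  -0.00404509  0.01879417] 0.0014815174067096127 6.5833 [-0.54985802 -0.69485565 -0.35126689] [  0.1   0.  -18.2]
[[ 2.62e+02  2.19e+02  5.02e-01  3.00e-03  4.20e-02]
 [ 2.64e+02  2.19e+02  4.99e-01 -8.00e-03  5.60e-02]
 [ 2.65e+02  2.19e+02  5.01e-01 -1.00e-02  5.60e-02]
 [ 2.63e+02  2.18e+02  4.99e-01 -5.00e-03  5.80e-02]
 [ 2.69e+02  2.18e+02  5.08e-01 -1.60e-02  5.90e-02]
 [ 2.64e+02  2.18e+02  4.99e-01 -8.00e-03  6.10e-02]
 [ 2.62e+02  2.16e+02  4.99e-01 -1.00e-03  6.20e-02]
 [ 2.67e+02  2.18e+02  5.03e-01 -1.50e-02  6.40e-02]]
slab [ 0.499 -0.016  0.042] [0.508 0.003 0.062]
```

View pics/scene5.png

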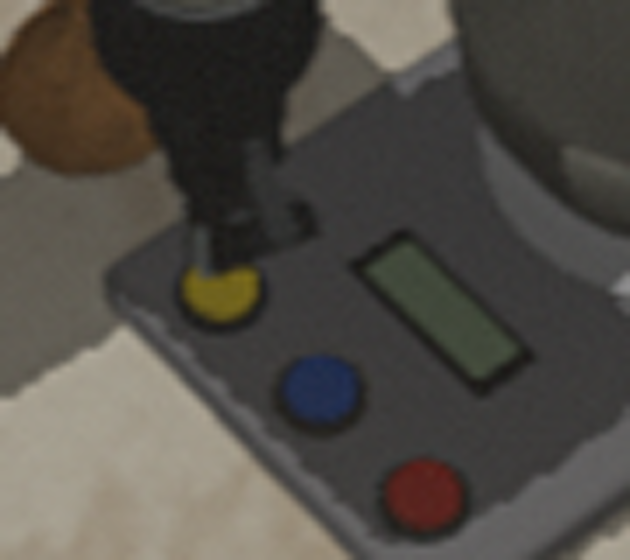

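The tip is at about z 0.056, just behind and above the yellow cap in the image (crop (215,275)) and well away from blue. I'll continue gently.

arm_command(targets="0 0 2 0 0 0 0; 0 0 4 0 0 0 0; 0 0 6 0 0 0 0; 0 0 8 0 0 0 0; 0 0 9 0 0 0 0; 0 0 10 0 0 0 0; 0 0 10 0 0 0 0; 0 0 10 0 0 0 0")

```text
time: 7.3
tool_pos: [0.5086, -0.004, 0.0087]
tcp_rot: [-0.548, -3.093, 0.0]
wrist_force: [0.5, -0.2, -0.3]
width: -0.002
```

```bash
python3 look.py scene6
```

```text
[ 0.50855126 -0.00402113  0.00870106] -0.001807107307034657 7.3 [ 0.50885937 -0.1750115  -0.31077817] [  0.1   0.  -28.3]
[[ 2.63e+02  2.20e+02  4.98e-01 -5.00e-03  5.00e-02]
 [ 2.70e+02  2.20e+02  5.10e-01 -1.80e-02  5.00e-02]
 [ 2.62e+02  2.18e+02  5.00e-01  1.00e-03  5.00e-02]
 [ 2.65e+02  2.21e+02  4.99e-01 -1.10e-02  5.00e-02]
 [ 2.64e+02  2.21e+02  4.96e-01 -1.10e-02  5.30e-02]
 [ 2.67e+02  2.21e+02  5.01e-01 -1.60e-02  5.40e-02]
 [ 2.65e+02  2.20e+02  5.00e-01 -1.10e-02  5.40e-02]
 [ 2.64e+02  2.20e+02  4.97e-01 -1.00e-02  5.60e-02]]
slab [ 0.496 -0.019  0.05 ] [0.51  0.001 0.069]
```

View pics/scene6.png

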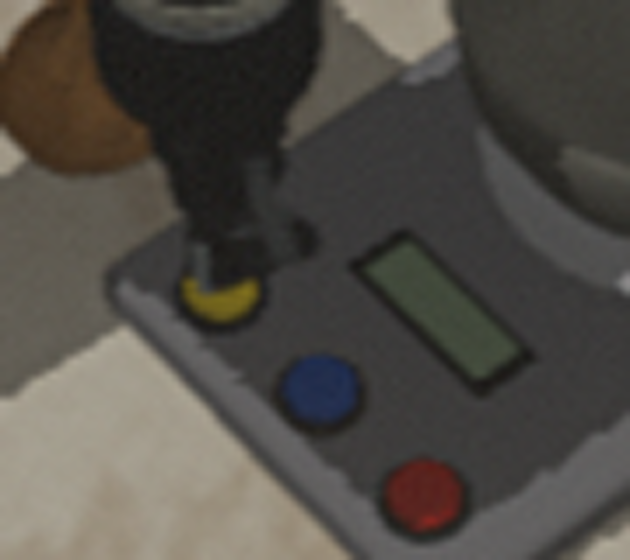

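arm_command(targets="0 0 1 0 0 0 0; 0 0 2 0 0 0 0; 0 0 3 0 0 0 0; 0 0 4 0 0 0 0; 0 0 4 0 0 0 0; 0 0 4 0 0 0 0")

```text
time: 7.85
tool_pos: [0.5084, -0.004, 0.0046]
tcp_rot: [-0.548, -3.093, 0.0]
wrist_force: [-0.3, -0.2, 0.6]
width: -0.004
```

arm_command(targets="0 0 1 0 0 0 0; 0 0 2 0 0 0 0; 0 0 3 0 0 0 0; 0 0 3 0 0 0 0; 0 0 3 0 0 0 0")

```text
time: 8.27
tool_pos: [0.5085, -0.004, 0.0017]
tcp_rot: [-0.548, -3.093, 0.0]
wrist_force: [0.8, 0.7, 0.5]
width: 0.002
```

arm_command(targets="0 0 1 0 0 0 0; 0 0 2 0 0 0 0; 0 0 2 0 0 0 0; 0 0 2 0 0 0 0")

```text
time: 8.6
tool_pos: [0.5088, -0.0041, -0.0001]
tcp_rot: [0.548, 3.093, -0.0]
wrist_force: [0.2, 0.4, 0.5]
width: 0.002
```

```bash
python3 look.py scene7; python3 -c "
from h import *
for i in range(4): bot.read_camera('top'); print(bot.read_state()['wrist_force'].round(2),bot.read_state()['tool_pos'].round(4))"
```

```text
[ 5.08779041e-01 -4.06295201e-03 -7.03048922e-05] 0.001756183206458072 8.6 [0.23974906 0.43399602 0.5291376 ] [  0.3  -0.  -37.1]
[[ 2.65e+02  2.22e+02  5.01e-01 -9.00e-03  4.30e-02]
 [ 2.67e+02  2.23e+02  5.02e-01 -1.50e-02  4.40e-02]
 [ 2.70e+02  2.22e+02  5.09e-01 -1.90e-02  4.40e-02]
 [ 2.62e+02  2.19e+02  5.01e-01  1.00e-03  4.50e-02]
 [ 2.63e+02  2.21e+02  4.98e-01 -5.00e-03  4.60e-02]
 [ 2.66e+02  2.23e+02  4.98e-01 -1.60e-02  4.70e-02]
 [ 2.65e+02  2.21e+02  5.00e-01 -1.00e-02  4.80e-02]
 [ 2.67e+02  2.22e+02  5.02e-01 -1.60e-02  4.80e-02]]
slab [ 0.496 -0.021  0.043] [0.509 0.001 0.062]
[-0.   -0.47  1.49] [ 5.088e-01 -4.000e-03 -1.000e-04]
[-0.09 -0.74  2.09] [ 0.5088 -0.004  -0.    ]
[ 0.04 -0.05  1.95] [ 5.088e-01 -4.000e-03 -1.000e-04]
[ 0.14 -0.03  0.68] [ 5.088e-01 -4.000e-03 -1.000e-04]
```

View pics/scene7.png

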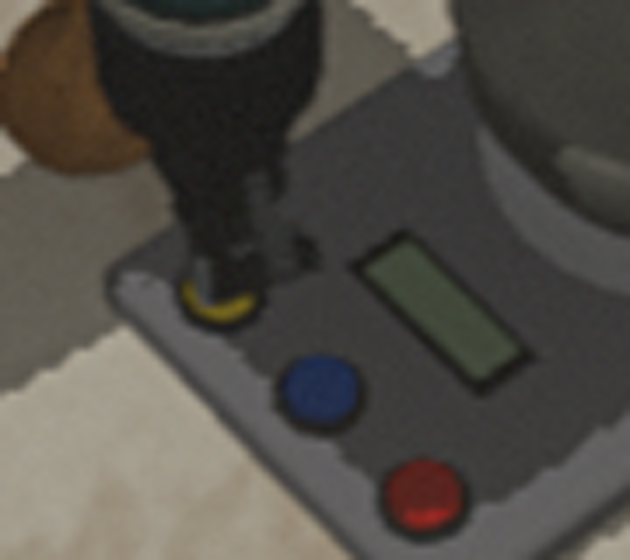

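The averaged Fz is now about 1.3 N, which is first contact. The fingertip is on the yellow cap, with only its near rim showing at crop (225,305). I'll press 2 mm at a time.

arm_command(targets="0 0 1 0 0 0 0; 0 0 2 0 0 0 0; 0 0 2 0 0 0 0")

```text
time: 9.1
tool_pos: [0.5088, -0.004, -0.0022]
tcp_rot: [0.548, 3.093, 0.0]
wrist_force: [-0.6, -0.1, 3.0]
width: 0.002
```

```bash
cat > f.py <<'E'
from h import *
F=[];s=0
for i in range(6): bot.read_camera('top'); s=bot.read_state();F.append(s['wrist_force'])
print(np.mean(F,0).round(2),np.std(F,0).round(2),s['tool_pos'].round(4),s['time'])
E
python3 f.py
```

```text
[0.48 0.12 2.38] [0.39 0.39 0.44] [ 0.5088 -0.004  -0.0021] 9.4
```

arm_command(targets="0 0 1 0 0 0 0; 0 0 2 0 0 0 0; 0 0 2 0 0 0 0; 0 0 2 0 0 0 0")

```text
time: 9.73
tool_pos: [0.5088, -0.004, -0.0041]
tcp_rot: [0.548, 3.093, 0.0]
wrist_force: [0.7, 0.1, 3.5]
width: 0.001
```

```bash
python3 f.py; python3 look.py scene8
```

```text
[ 0.32 -0.04  3.36] [0.33 0.59 0.47] [ 0.5088 -0.004  -0.0041] 10.0333
[ 0.50879578 -0.00404587 -0.00410334] 0.002329252683766698 10.0333 [ 0.15051751 -0.17314388  3.00931686] [  0.3  -0.1 -41.1]
[[ 2.65e+02  2.23e+02  4.99e-01 -1.10e-02  4.20e-02]
 [ 2.69e+02  2.23e+02  5.06e-01 -1.80e-02  4.20e-02]
 [ 2.66e+02  2.24e+02  4.98e-01 -1.60e-02  4.30e-02]
 [ 2.67e+02  2.24e+02  5.00e-01 -1.80e-02  4.40e-02]
 [ 2.64e+02  2.23e+02  4.96e-01 -1.10e-02  4.50e-02]
 [ 2.68e+02  2.23e+02  5.03e-01 -1.80e-02  4.60e-02]
 [ 2.66e+02  2.23e+02  4.99e-01 -1.50e-02  4.60e-02]
 [ 2.64e+02  2.21e+02  4.99e-01 -7.00e-03  4.70e-02]]
slab [ 0.495 -0.02   0.042] [ 0.506 -0.     0.062]
```

View pics/scene8.png

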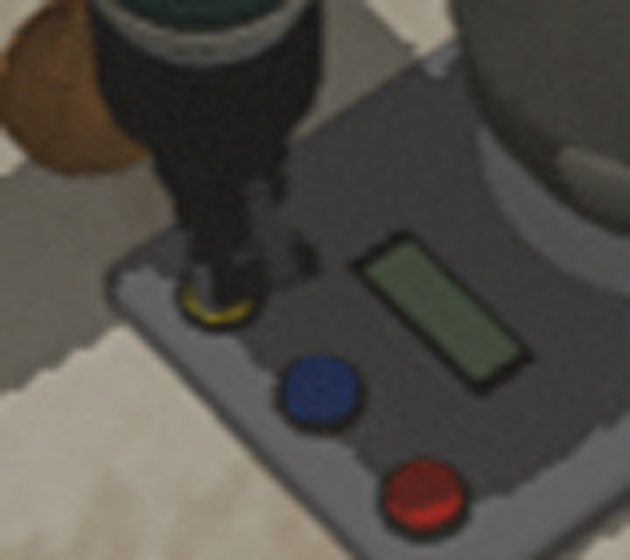

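The force is 3.36 N, which puts travel at about 3.9 mm. I'll add 0.7 mm of margin and hold for about 0.9 s.

arm_command(targets="0 0 0.7 0 0 0 0; 0 0 0.7 0 0 0 0; 0 0 0.7 0 0 0 0; 0 0 0.7 0 0 0 0; 0 0 0.7 0 0 0 0; 0 0 0.7 0 0 0 0; 0 0 0.7 0 0 0 0; 0 0 0.7 0 0 0 0; 0 0 0.7 0 0 0 0")

```text
time: 10.83
tool_pos: [0.5088, -0.004, -0.0045]
tcp_rot: [0.548, 3.093, 0.0]
wrist_force: [-1.1, -0.0, 6.3]
width: -0.003
```

```bash
python3 f.py
```

```text
[-0.55 -0.21  6.38] [0.6  0.23 0.34] [ 0.5088 -0.004  -0.0045] 11.1333
```

The force rose to 6.4 N, above the 4 N needed for full travel, so the button is fully down. It has been held for more than 1 s and is well under 20 N. Now I'll draw back, straight up first.

arm_command(targets="0 0 -2 0 0 0 0; 0 0 -5 0 0 0 0; 0 0 -10 0 0 0 0; 0 0 -20 0 0 0 0; 0 0 -40 0 0 0 0; 0 0 -65 0 0 0 0; 0 0 -95 0 0 0 0; 0 0 -125 0 0 0 0; 0 0 -145 0 0 0 0; 0 0 -150 0 0 0 0")

```text
time: 11.97
tool_pos: [0.5112, -0.0041, 0.15]
tcp_rot: [0.547, 3.086, 0.001]
wrist_force: [0.9, 0.3, -0.1]
width: -0.0
```

arm_command(targets="30 0 -10 0 0 0 0; 50 20 -20 0 0 0 0; 70 50 -20 0 0 0 0; 90 80 -20 0 0 0 0; 105 110 -20 0 0 0 0; 115 140 -20 0 0 0 0; 120 155 -20 0 0 0 0; 120 160 -20 0 0 0 0; 120 160 -20 0 0 0 0; 120 160 -20 0 0 0 0")

```text
time: 12.8
tool_pos: [0.4502, 0.1867, 0.1643]
tcp_rot: [-0.547, -3.092, 0.002]
wrist_force: [0.1, -0.5, 0.2]
width: 0.001
```

Run:
```python
from h import *
s=bot.read_state();print(s["tool_pos"],s["time"],s["wrist_force"])
for n,box in (("scene",(250,200,310,265)),("top",(255,210,340,245))):
    p,d=bot.read_camera(n);C=cloud(n,d);cv2.imwrite(f"pics/{n}9.png",p);np.savez(n+"9.npz",p=p,d=d)
    hsv=cv2.cvtColor(p,cv2.COLOR_BGR2HSV);x0,y0,x1,y1=box
    for name,lo,hi in (("yellow",20,35),("blue",105,130),("red",0,8)):
        m=cv2.inRange(hsv,(lo,120,60),(hi,255,255));k=np.zeros_like(m);k[y0:y1,x0:x1]=m[y0:y1,x0:x1]
        N,l,st,c=cv2.connectedComponentsWithStats(k)
        if N<2: print(n,name,"hidden");continue
        i=1+np.argmax(st[1:,4]);mm=(l==i)&(d>0);mm=cv2.erode(mm.astype(np.uint8),np.ones((3,3)))>0
        print(n,name,st[i,4],np.mean(C[mm],0).round(4))
```

```text
[0.45022812 0.18673371 0.16425211] 12.8 [ 0.0554124  -0.49777219  0.17141819]
scene yellow 82 [ 0.5078 -0.0052  0.0376]
scene blue 64 [ 0.5037 -0.0612  0.0379]
scene red 77 [ 0.4989 -0.117   0.0376]
top yellow 117 [ 0.5087 -0.0018  0.0368]
top blue 107 [ 0.5039 -0.0576  0.0362]
top red 91 [ 0.4999 -0.1124  0.0365]
```

View pics/scene9.png

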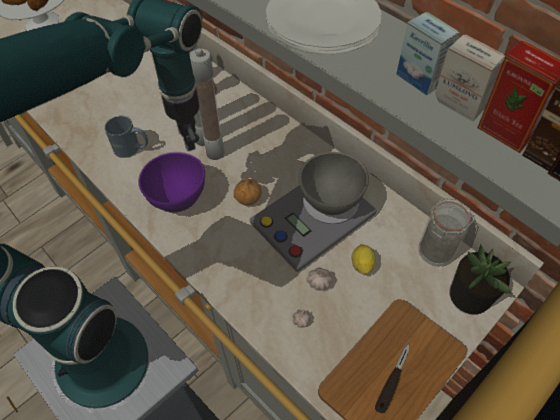

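View pics/top9.png

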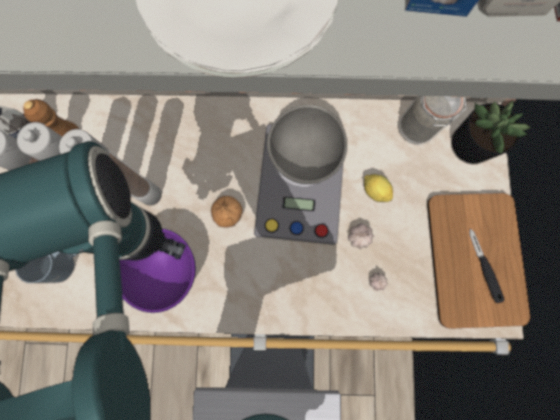

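Everything stands in place, all three caps are up (z about 0.037) and the bowl is undisturbed. The gripper is fairly near the mills, so I'll shift it into clear space before handing in.

arm_command(targets="10 -25 -10 0 0 0 0; 20 -50 -20 0 0 0 0; 30 -65 -20 0 0 0 0; 30 -70 -20 0 0 0 0; 30 -70 -20 0 0 0 0; 30 -70 -20 0 0 0 0; 30 -70 -20 0 0 0 0; 30 -70 -20 0 0 0 0")

```text
time: 13.57
tool_pos: [0.3992, 0.1323, 0.1849]
tcp_rot: [-0.548, -3.093, 0.0]
wrist_force: [0.1, -0.3, 0.1]
width: -0.0
```

Run:
```python
from h import *
s=bot.read_state();print(s["tool_pos"],s["time"],s["wrist_force"],abs(s["joint_vel"]).max())
p,d=bot.read_camera("scene");cv2.imwrite("pics/scene10.png",p)
a=np.load("scene0.npz")["p"]
for nm,(x0,y0,x1,y1) in dict(onion=(232,175,264,208),bowl=(296,150,372,225),garlic=(302,262,340,296),lemon=(348,240,380,276)).items():
    f=lambda im:cv2.cvtColor(im[y0:y1,x0:x1],cv2.COLOR_BGR2GRAY).astype(np.float32)
    print(nm,cv2.phaseCorrelate(f(a),f(p)))
```

```text
[0.39916651 0.13227964 0.18487229] 13.5667 [ 0.0823754  -0.27754508  0.0970255 ] 0.0052657161876558094
onion ((0.023222045114074774, 0.843400835120196), 0.37090759641594356)
bowl ((0.058797098908009104, 0.6200568027163627), 0.7316259616216024)
garlic ((0.0006721401768814417, -0.024113235763753238), 0.9826015134652456)
lemon ((-0.06280389557118937, -0.07334377906913403), 0.9791024103760719)
```

View pics/scene10.png

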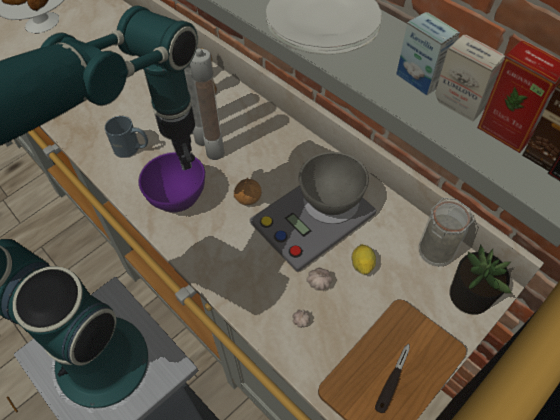

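```bash
python3 -c "
from h import *
print(bot.finish_job())"
```

```text
the job is handed in; nothing more can be done
None
```

I pressed the yellow button, the left one of the three, fully down with the shut fingertips. It stayed there for more than 1 s, then I let it come up, drew the arm back clear and handed the job in at about 13.6 s.

**Press:** The averaged force rose from about 1.3 N at first contact to 2.4 N, then 3.4 N. It settled at about 6.4 N, which is above the 4 N for full travel and well under the 20 N limit.

**Last checks:**
- **Buttons:** all three caps read about 37 mm above the counter in both cameras, so they are up. Red and blue were never touched.
- **Loose things:** garlic and lemon show less than 0.1 px of shift. The onion shows 0.8 px and the bowl 0.6 px, less than about 3 mm. The shadows on those two had changed, so their match was weaker.
- **Arm:** it was still, with about 0.3 N at the wrist, and stood clear in the picture.

**Disagreement:** the reported TCP height was about 37–40 mm lower than the real fingertip. Contact came at a reported height near 0, not at 37 mm. I went by the camera and the force instead, and x and y agreed throughout.

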